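Tighten a mould press with a click wrench

ROBOT

A 6-joint arm with a two-finger parallel gripper is mounted at the origin on the work surface; the furniture and walls round the work are solid. World frame = base frame: x ahead of the robot, y to its left, z up, the work surface at z = 0. Lengths are in mm, angles in rad, forces in N, time in s.
With the tool pointing down it reaches from about 350 to 875 mm from the base axis. Payload 4.2 kg.
Tool frame: the origin (TCP) lies midway between the tips of the shut fingers; the grasp point (between the pads) lies 19 mm behind it; z points along the fingers, y is the line along which they close (so a half turn about z gives the same grasp; the last joint's range is limited). The gripper opens to 85 mm and grips with 20 to 120 N. Pads are 22 mm wide; open, the fingers measure 114 mm over their backs; the gripper's body (76 mm by 85 mm) begins 54 mm behind the grasp point. The pads swing forward as they close: fully open they stand 13 mm farther back than shut.
Start: joints at [1.604, 0.385, 0.008, 0, -1.194, -0.259], TCP at [139.897, 609.121, 231.312] pointing down, gripper open.
Joint ranges: [-3.14, 3.14], [-1.21, 2.06], [-1.07, 1.41], [-3.16, 2.05], [-2.99, -0.16], [-3.1, 3.1]. Speed limits (rad/s): [2.79, 2.79, 3.14, 3.14, 3.14, 3.14].

INTERFACE

Orientations are given as a unit quaternion [x, y, z, w].
In Python, from bench import read_state, get_image, job_done gives the robot as it stands.
- The arm moves only by the shell command python3 -m jog 'ROWS'. ROWS is JSON, a list of rows, each a list of 3 entries, a list of its own where there are three numbers: the shift along the world's x, y, z scaled (see below), then the turn, a rotation vector about the world's x, y, z scaled (see below), then the gripper's target within -1 to 1 (shut at 1, half-way at 0, fully open at -1). In form: [[[x, y, z], [wx, wy, wz], claw], ...]. A call has 1 to 20 rows; each row is the pose to reach, as a shift and turn from the pose commanded when the call began; what a row does not reach only later rows make up. The controller multiplies each number of a shift by 10 cm and each number of a turn by 120 degrees. A row lasts 1/10 s, in which the tool goes at most 50 mm and 8.59 degrees, less where a joint would pass 70% of its speed; a pose out of reach is approached as far as the arm can. A call with a number of a shift or a turn outside -1 to 1 is refused whole. A call with a gripper value outside its range is refused whole. The fingers move at their own pace and stop on an object; the grip force is fixed at half the most. Time passes only in rows, so rows that repeat a pose let the fingers close. It gives the time, the measured TCP pose, the force, the opening and the grip force at its end, in the units of the state.
- read_state(): the state, without advancing time (a new reading comes with each control period).
- get_image(name): name is "scene" or "top" or "wrist"; returns a dict with "frame" (480x640x3 uint8, red, green, blue), "range_z" (480x640 float32, mm along the optical axis (not along the pixel's ray), 0 where there is no reading), "fx", "fy", "cx", "cy" (pixels), "R" (3x3) and "t" (3): a world point X has camera coordinates R X + t. Camera axes: x right, y down, z forward; pixel columns grow to the right and rows downward; lengths in mm; the calibration is good to about 2 mm. A picture is of the moment at which its call begins.
- job_done(): hands the job in; it is judged then, once.
The state is a dict: "clock": time; "joints": joint angles; "joint_vel": joint speeds; "joint_efforts": joint torques, N m; "position": TCP position; "ee_rot": TCP orientation; "contact_force": force on the tool from outside, world axes, zero at the start; "wrist_torque": the same for the moment, N m; "gripper_width": finger opening in mm; "grasp_force": force on a finger pad.
Only numpy, scipy, OpenCV 4.12 (cv2) and the standard library are available. Lean on these libraries where they do the work, as an engineer would, in place of code of your own. Each camera call takes 0.05 s, during which the arm holds its last target. There are 200 camera calls.

TASK

Take the torque wrench from its wooden cradle, fit it fully down over the square brass screw head of the mould press, and turn it clockwise (seen from above) until the screw comes up tight and the wrench's breakaway joint gives; stop there, without forcing the wrench on towards the end of its give and without bearing down hard on the screw. Then lift the wrench off and lay it back in its cradle, handle in both notches, and leave the mug and the glaze jar beside the work where they stand.

Things in the scene. Friction and masses are not known exactly. Their poses are not given: they have to be found in the camera images.
- wrench: Torque wrench handle: black bar with red bands, 165 long, 22 wide, 24 high, even section; whole tool 0.37 to 0.50 kg, balancing about 30 ahead of the origin. Origin at the grip's middle (centre of the section); x along the handle to the head, z up as it lies. It lies level in the cradle's two notches; grip it between them.
- pivot (a point): Breakaway pivot (upright axis, 104 ahead of the handle's origin) joining handle to head. A preloaded spring keeps it straight until the torque about this pivot reaches 1.2 N m (11.5 N sideways at the grip); then the handle swings on clockwise, the torque rising only 1 N m per rad. 0.05 rad of give counts as the click, over 0.20 as forced; hard stop at 0.26. It springs back straight when unloaded.
- socket (a point): Centre of the square socket in the wrench's head, 150 ahead of the handle's origin while straight: steel block 50 x 50 x 16 with a square hole 34 x 34 right through, sides along and across the handle. x points away from the handle, in line with it while the pivot is straight; z is the hole's axis. The block's underside is 8 below.
- screw: Brass square screw head, 30 x 30, 18 high, the top 10 tapering to 20 x 20; x and y square to its flats. Origin on the axis at the foot of the square, 96 above the table, on the flange. It turns clockwise against a drag of up to 0.3 N m (2 N at the grip) to a firm stop 0.15 to 0.6 rad on: where cannot be seen.
- flange: Round steel flange, 52 across and 6 thick, at the foot of the brass square and turning with it; origin as the screw's, in its top face. The fitted wrench's block rests on it (socket centre 8 above). Never press on it with more than 40 N: a few newtons are enough to seat the wrench.
- press: Mould press, fixed to the table: steel base 90 x 150 x 10, white plaster mould in two halves, blue bridge on two tie rods 63 either side of the screw along y, rod tops 82 above the table. Origin under its centre at table height; the screw's axis goes up through it.
- cradle_seat (a point): Where the middle of the grip lies when the wrench rests in its cradle, 57 above the table; x along the handle, towards the head as at the start. Low wooden stand fixed to the table: base 150 x 60 x 8, two uprights 12 thick 55 ahead and behind, each an open notch with leaning sides (floor 45 above the table, 28 wide there, 42 at the prong tops 64 above the table).
- mug: White mug with a blue rim, 121 x 105 x 91, stands to the left of the work; leave it. Origin at the centre of its underside.
- jar: Small light-brown glaze jar with a white lid, 50 across, 62 high; leave it. Origin at the centre of its underside.
Things that resemble listed ones, but are neither listed nor needed, are in the scene too. Leave any purple look-alike of the press alone.

How it is judged:
By the outcome, as a careful person would: the job done as asked, in the order asked, and still so for the second after the job is handed in, with the robot touching nothing.
It also fails if it takes over 69 s, if anything falls off the work surface, if the arm or the gripper's body presses on something with over 40 N, if the wrist force passes 120 N, or if a joint passes its speed limit or range.

## Working session

There is one attempt and no reset: what is moved stays moved. The work goes in short steps, Python scripts to look and compute and a shell command to move; the robot and the scene stay as the last step left them, time stands still between calls to the robot, and variables do not carry over. Pictures are saved under pics/ and viewed, at most 10 in all, crops included, and the job is handed in when it is done.

```bash
mkdir -p pics; ls; python3 - <<'E'
from bench import *
import cv2,numpy as np
s=read_state();print(s)
ims=[]
for n in("scene","top"):
    d=get_image(n);np.savez(f"{n}0.npz",**d);cv2.imwrite(f"pics/{n}0.png",d["frame"][...,::-1])
    print(n,d["fx"],d["cx"],d["cy"],d["R"],d["t"],(d["range_z"]>0).mean())
E
```

```text
pics
{'clock': 0.0, 'joints': array([ 1.60356990e+00,  3.85550725e-01,  6.61374135e-03, -5.17646002e-04,
       -1.19400337e+00, -2.58591165e-01]), 'joint_vel': array([-1.36574746e-04,  6.47666424e-04,  3.98105430e-04,  6.81927511e-04,
        5.58616296e-04, -6.92279982e-05]), 'joint_efforts': array([-2.05666447e-04, -3.92290235e+01,  1.88403118e+01,  4.18633953e+00,
       -4.72061976e-03, -3.25385457e-06]), 'position': array([139.79073839, 608.55704807, 230.21761323]), 'ee_rot': array([ 9.93621208e-01, -1.12763863e-01, -8.23945657e-05,  1.09557792e-03]), 'contact_force': array([-0.52670252, -0.36775533, -0.67089213]), 'wrist_torque': array([-0.02992517, -0.01530431,  0.00320196]), 'grasp_force': 0.0, 'gripper_width': 85.17825146769}
scene 547.0036000192666 313.93789561273564 232.2925920017864 [[ 0.82529257 -0.56436378 -0.01963929]
 [-0.2434632  -0.32421598 -0.91411688]
 [ 0.50952709  0.75919531 -0.40497485]] [-296.89700745  181.73598283 1286.19188699] 0.9958951822916666
top 530.345233825954 331.2893859494602 234.92580158815312 [[ 0.00514586 -0.99979977 -0.01933739]
 [-0.99803706 -0.0039279  -0.06250281]
 [ 0.06241434  0.01962106 -0.99785744]] [   7.90366111  360.5750467  1213.72102666] 0.9958984375
```

View pics/scene0.png

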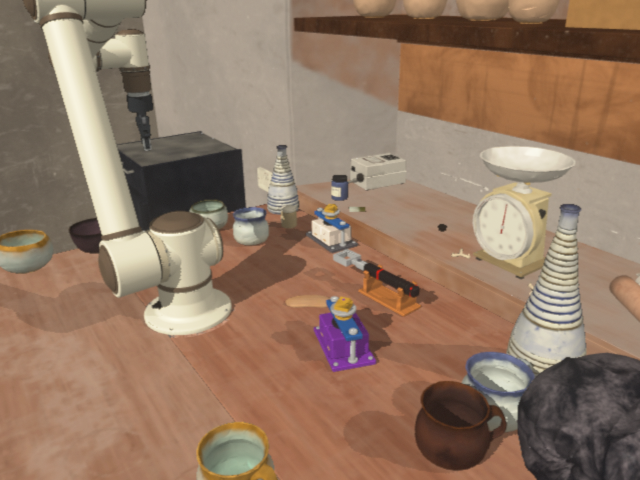

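View pics/top0.png

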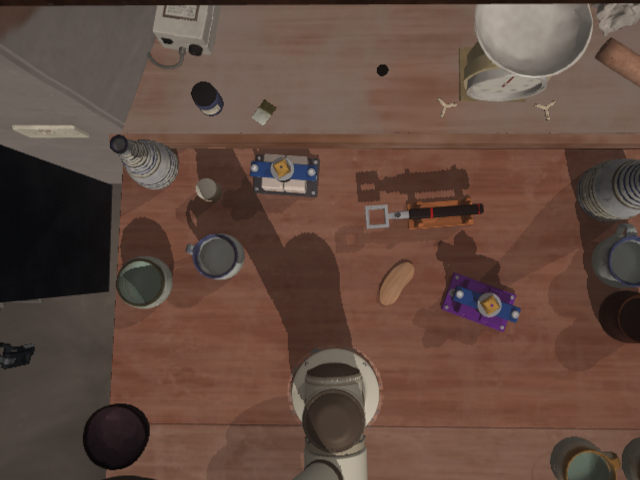

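The wrench is at top (425,213), the only bar with red bands; the dark shape at (415,183) is its shadow. The press could be the white one at top (285,175) or the purple look-alike at (483,303), so I choose the white one. The mug is at (216,257), with another bowl at (145,282), and the jar is at (207,190). I'll check these in a close crop and measure.

```bash
cat > h.py <<'E'
import numpy as np,cv2
from bench import *
def cast(d,uv,z):
    "rays through pixels onto plane height z"
    uv=np.atleast_2d(np.asarray(uv,float));R=d["R"];t=d["t"]
    r=np.c_[(uv[:,0]-d["cx"])/d["fx"],(uv[:,1]-d["cy"])/d["fy"],np.ones(len(uv))]@R
    c=-R.T@t
    return c+r*((z-c[2])/r[:,2])[:,None]
def cloud(d):
    v,u=np.mgrid[:480,:640];z=d["range_z"]
    p=np.stack([(u-d["cx"])/d["fx"]*z,(v-d["cy"])/d["fy"]*z,z],-1)
    return (p-d["t"])@d["R"]
def proj(d,X):
    c=np.atleast_2d(X)@d["R"].T+d["t"];return np.c_[c[:,0]/c[:,2]*d["fx"]+d["cx"],c[:,1]/c[:,2]*d["fy"]+d["cy"]]
E
python3 - <<'E'
from h import *
d=dict(np.load("top0.npz"));f=d["frame"]
a=cv2.resize(f[130:240,180:330],(800,587),interpolation=cv2.INTER_CUBIC)[:, :, ::-1]
b=cv2.resize(f[185:245,350:500],(800,320),interpolation=cv2.INTER_CUBIC)[:, :, ::-1]
cv2.imwrite("pics/c1.png",cv2.resize(np.vstack([a,b]),(528,600)))
P=cloud(d);hsv=cv2.cvtColor(f,cv2.COLOR_RGB2HSV)
print("table z",np.median(P[300:350,200:280,2]))
def reg(u0,u1,v0,v1,m):
    k=np.zeros((480,640),bool);k[v0:v1,u0:u1]=True;return k&m
def rep(n,k,z):
    v,u=np.nonzero(k);q=cast(d,np.c_[u,v],z);r=cv2.minAreaRect(q[:,:2].astype(np.float32))
    vv=np.linalg.svd(q[:,:2]-q[:,:2].mean(0),full_matrices=False)[2][0]
    print(n,len(u),"px",u.mean().round(1),v.mean().round(1),"mean",q.mean(0).round(1),"rect",np.round(r[0],1),np.round(r[1],1),round(r[2],1),"zmed",np.median(P[k][:,2]).round(1),"ax",vv.round(3))
brass=(hsv[...,0]>12)&(hsv[...,0]<32)&(hsv[...,1]>110)
rep("brass",reg(262,305,152,186,brass&(P[...,2]>85)),114)
dark=(P[...,2]>45)
rep("handle",reg(400,490,195,225,(f.max(2)<70)&(P[...,2]>50)),69)
rep("tool",reg(360,490,195,232,(P[...,2]>50)),66)
red=((hsv[...,0]<8)|(hsv[...,0]>172))&(hsv[...,1]>170)&(hsv[...,2]>90)
rep("red",reg(400,490,195,225,red&(P[...,2]>50)),69)
rep("head",reg(360,392,200,232,(P[...,2]>45)),65)
rep("press",reg(240,330,150,205,(P[...,2]>5)&(P[...,2]<16)),10)
rep("mug",reg(185,245,230,285,(P[...,2]>80)),91)
rep("jar",reg(190,222,170,207,(P[...,2]>50)),62)
E
```

```text
table z -0.22661505825524483
brass 183 px 281.3 167.7 mean [497.6 115.1 114. ] rect [497.5 114.7] [30.  29.3] 29.5 zmed 112.5 ax [-0.997 -0.079]
handle 734 px 445.5 210.8 mean [ 411.1 -242.4   69. ] rect [ 413.2 -243. ] [ 48.7 162.9] 2.5 zmed 68.5 ax [ 0.081 -0.997]
tool 1391 px 425.0 212.1 mean [ 408.3 -197.9   66. ] rect [ 406.3 -199.4] [ 78.1 275.3] 0.7 zmed 66.8 ax [-0.079  0.997]
red 29 px 439.4 211.2 mean [ 410. -229.   69.] rect [ 412.9 -262. ] [ 22.2 106.6] 5.0 zmed 69.0 ax [ 0.023 -1.   ]
head 340 px 377.6 215.8 mean [400.  -93.7  65. ] rect [396.3 -94.5] [59.9 57.4] 0.1 zmed 64.6 ax [-0.188  0.982]
press 663 px 289.8 181.1 mean [486.1 107.1  10. ] rect [495.8 118.7] [127.1 206.4] 0.2 zmed 10.1 ax [-0.001  1.   ]
mug 536 px 210.6 254.5 mean [312.2 269.   91. ] rect [303.5 267.6] [103.8 117.8] 20.2 zmed 86.8 ax [0.174 0.985]
jar 364 px 206.2 188.1 mean [461.3 288.9  62. ] rect [456.6 283.9] [60.2 53.5] 20.9 zmed 61.7 ax [-0.6 -0.8]
```

View pics/c1.png

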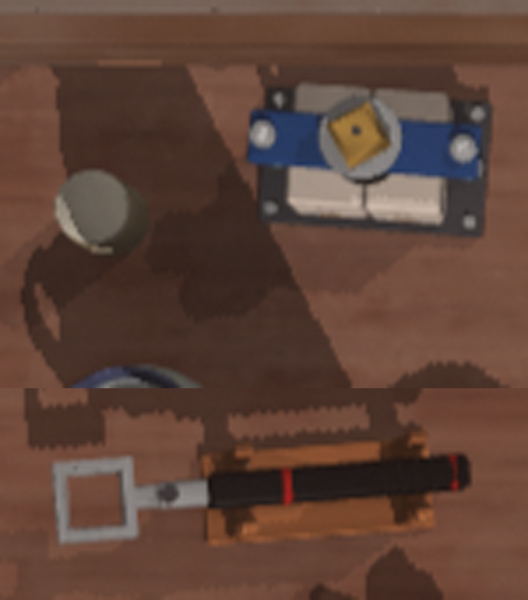

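The crop confirms the choice: a white-plaster press with a brass square turned about 30° in its steel flange, and the red-banded wrench with its head to the left (+y). Next I check clearances: ledge, box and vase heights, plus finer fits.

```bash
python3 - <<'E'
from h import *
d=dict(np.load("top0.npz"));f=d["frame"];P=cloud(d)
for n,(u,v) in dict(shelf=(350,110),board=(350,140),box=(60,250),vase=(118,143),bowl=(145,282),white=(60,60),cyl=(207,98)).items(): print(n,P[v-3:v+4,u-3:u+4].reshape(-1,3).mean(0).round(0))
k=(P[...,0]<545)&(P[...,2]>100)&(P[...,1]<450)&(P[...,1]>-420)&(P[...,0]>180)
n,l,s,c=cv2.connectedComponentsWithStats(k.astype(np.uint8))
for i in range(1,n):
    if s[i,4]>15: q=P[l==i]; print(s[i],q.min(0).round(),q.max(0).round())
# brass square top view
hsv=cv2.cvtColor(f,cv2.COLOR_RGB2HSV)
b=(hsv[...,0]>12)&(hsv[...,0]<32)&(hsv[...,1]>110); m=np.zeros_like(b);m[152:186,262:305]=1
pts=np.argwhere(b&m)[:,::-1]
print(np.round(cv2.minAreaRect(pts.astype(np.float32)),1) if 0 else cv2.minAreaRect(pts.astype(np.float32)))
# tie rods/bridge, flange
blue=(hsv[...,0]>100)&(hsv[...,0]<125)&(hsv[...,1]>120)&m*0==0
bl=(hsv[...,0]>100)&(hsv[...,0]<125)&(hsv[...,1]>120);bl[:150]=0;bl[205:]=0;bl[:,:245]=0;bl[:,325:]=0
v,u=np.nonzero(bl);print("bridge",cv2.minAreaRect(cast(d,np.c_[u,v],np.median(P[bl][:,2]))[:,:2].astype(np.float32)),np.median(P[bl][:,2]))
# head block: hole & edges by bright steel
st=(f.min(2)>95);st[:200]=0;st[232:]=0;st[:,:360]=0;st[:,394:]=0
v,u=np.nonzero(st);h=cv2.minAreaRect(cast(d,np.c_[u,v],65)[:,:2].astype(np.float32));print("head",h,len(u))
hd=(P[...,2]>60)&(P[...,2]<75)&(f.max(2)<75);hd[:200]=0;hd[225:]=0;hd[:,:400]=0;hd[:,490:]=0
for u in range(404,486,8):
    v=np.nonzero(hd[:,u])[0]
    if len(v): print(u,cast(d,[[u,v.mean()]],69)[0].round(1),len(v),end=';')
E
```

```text
shelf [642. -32.  51.]
board [574. -32.  48.]
box [ 336.  859. -394.]
vase [521. 414. 240.]
bowl [250. 442.   7.]
white [646. 481. 334.]
cyl [646. 275. 125.]
[ 110  134   50   42 1304] [284. -14. 100.] [ 545.  449. 1234.]
[273 158  19  19 205] [284. -14. 100.] [ 520.  134. 1234.]
[480 295  21  20 222] [ 189. -348.  101.] [ 284.  -14. 1234.]
((281.4905700683594, 167.78302001953125), (13.889386177062988, 13.695130348205566), 60.945396423339844)
bridge ((498.8110046386719, 115.41946411132812), (141.78787231445312, 31.760971069335938), 86.17985534667969) 75.9209245330303
head ((399.63299560546875, -97.37004852294922), (50.68696975708008, 61.412086486816406), 4.804837226867676) 301
412 [ 407.1 -169.    69. ] 10;420 [ 407.1 -186.5   69. ] 10;428 [ 408.3 -204.1   69. ] 9;436 [ 409.4 -221.6   69. ] 10;444 [ 410.3 -239.1   69. ] 8;452 [ 411.8 -256.6   69. ] 10;460 [ 414.  -274.2   69. ] 10;468 [ 414.4 -291.7   69. ] 11;476 [ 416.3 -309.2   69. ] 10;
```

```bash
python3 -m jog '[[[0.4,-0.45,0.1],[0,0,0],-1],[[0.8,-0.95,0.2],[0,0,0],-1],[[0.8,-0.95,0.2],[0,0,0],-1]]'
python3 -m jog '[[[0.4,-0.45,0],[0,0,0],-1],[[0.8,-0.95,0],[0,0,0],-1],[[0.8,-0.95,0],[0,0,0],-1]]'
```

```text
clock: 0.4
position: [221.2, 511.6, 251.5]
ee_rot: [0.994, -0.113, 0.0, 0.001]
contact_force: [0.6, 0.7, 0.2]
gripper_width: 85.0
grasp_force: 0.0
clock: 0.7
position: [301.1, 416.0, 251.1]
ee_rot: [0.994, -0.114, -0.0, 0.001]
contact_force: [0.4, 0.5, -0.0]
gripper_width: 85.6
grasp_force: 0.0
```

```bash
python3 -m jog '[[[0.4,-0.45,0],[0,0,0],-1],[[0.8,-0.95,0],[0,0,0],-1],[[0.8,-0.95,0],[0,0,0],-1]]' >/dev/null
python3 -m jog '[[[0.2,-0.4,0],[0,0,-0.07],-1],[[0.4,-0.8,0],[0,0,-0.14],-1],[[0.4,-1,0],[0,0,-0.2],-1]]' >/dev/null
python3 -m jog '[[[0,-0.4,0],[0,0,-0.07],-1],[[0,-0.8,0],[0,0,-0.14],-1],[[0,-1,0],[0,0,-0.2],-1]]' >/dev/null
python3 -m jog '[[[0,-0.4,0],[0,0,-0.07],-1],[[0,-0.8,0],[0,0,-0.14],-1],[[0,-1,0],[0,0,-0.211],-1]]' 
python3 -m jog '[[[0,-0.4,0],[0,0,0],-1],[[0,-0.8,0],[0,0,0],-1],[[-0.1,-1,0],[0,0,0],-1]]' >/dev/null
python3 -m jog '[[[0,-0.4,-0.2],[0,0,0],-1],[[0,-0.8,-0.4],[0,0,0],-1],[[0,-1,-0.6],[0,0,0],-1],[[0,-1,-0.6],[0,0,0],-1]]'
python3 -m jog '[[[0,-0.3,0],[0,0,0],-1],[[0,-0.5,0],[0,0,0],-1],[[0,-0.5,0],[0,0,0],-1],[[0,-0.5,0],[0,0,0],-1]]'
python3 - <<'E'
from h import *
s=read_state();print(s["position"],s["ee_rot"],s["joints"].round(2))
d=get_image("wrist");np.savez("w1.npz",**d);cv2.imwrite("pics/w1.png",d["frame"][...,::-1])
E
```

```text
clock: 1.9
position: [419.0, 21.9, 251.0]
ee_rot: [0.727, -0.687, -0.0, 0.0]
contact_force: [-0.7, 0.1, 0.3]
gripper_width: 85.0
grasp_force: 0.0
clock: 2.6
position: [407.4, -177.4, 188.2]
ee_rot: [0.728, -0.685, -0.003, 0.002]
contact_force: [0.2, -0.1, 0.1]
gripper_width: 85.4
grasp_force: 0.0
clock: 3.0
position: [410.0, -225.5, 191.5]
ee_rot: [0.73, -0.684, 0.0, -0.0]
contact_force: [-0.7, -0.2, 0.6]
gripper_width: 85.4
grasp_force: 0.0
[ 409.95373613 -225.51341031  191.54967208] [ 7.29701092e-01 -6.83766257e-01  5.62943342e-05 -1.38547947e-04] [-0.15  0.15 -0.42 -0.   -0.99  0.22]
```

View pics/w1.png

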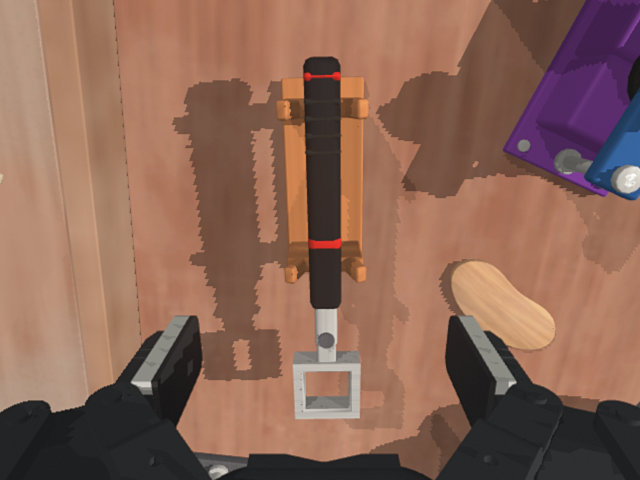

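The wrist view shows the wrench in its cradle: handle from (322,58) to (326,307), head hole at (327,384), cradle uprights at rows ~105 and ~270, and the purple look-alike at the upper right.

```bash
python3 - <<'E'
from h import *
d=dict(np.load("w1.npz"));f=d["frame"]
bl=((f.max(2)<75)).astype(np.uint8);bl[:50]=0;bl[308:]=0;bl[:,:296]=0;bl[:,350:]=0
n,l,s,c=cv2.connectedComponentsWithStats(cv2.morphologyEx(bl,cv2.MORPH_CLOSE,np.ones((9,9))))
i=1+s[1:,4].argmax();v,u=np.nonzero(l==i);q=cast(d,np.c_[u,v],69)[:,:2]
print("handle",s[i],cv2.minAreaRect(q.astype(np.float32)),cv2.fitLine(q.astype(np.float32),cv2.DIST_L2,0,.01,.01).ravel())
hole=cv2.inRange(f,np.array([110]*3),np.array([255]*3));hole[:345]=0;hole[425:]=0;hole[:,:285]=0;hole[:,370:]=0
hsv=cv2.cvtColor(f,cv2.COLOR_RGB2HSV);hole&=(hsv[...,1]<50).astype(np.uint8)*255
v,u=np.nonzero(hole);q=cast(d,np.c_[u,v],65)[:,:2];print("head",cv2.minAreaRect(q.astype(np.float32)),q.mean(0))
P=cloud(d);print(np.median(P[100:300:20,318:328,2],axis=1).round(1),P[410,320:335,2].mean())
E
```

```text
handle [ 303   57   38  251 8053] ((411.0360107421875, -244.31991577148438), (21.626222610473633, 161.10740661621094), 4.411542892456055) [ 8.1557855e-02 -9.9666864e-01  4.1158765e+02 -2.5228113e+02]
head ((398.9530334472656, -98.4348373413086), (50.05427551269531, 65.6531753540039), 4.139502048492432) [399.26565636 -97.43569013]
[69.3 69.8 69.2 69.4 69.6 69.9 69.5 69.5 69.8 70. ] 65.06907113494151
```

```bash
python3 -m jog '[[[0,-0.04,-0.4],[0,0,0.005],-1],[[0,-0.04,-0.8],[0,0,0.005],-1],[[0,-0.04,-1],[0,0,0.005],-1],[[0,-0.04,-1],[0,0,0.005],-1]]'
python3 -m jog '[[[0,0,-0.25],[0,0,0],-1],[[0,0,-0.45],[0,0,0],-1],[[0,0,-0.55],[0,0,0],-1],[[0,0,-0.55],[0,0,0],-1],[[0,0,-0.55],[0,0,0],-1]]'
python3 -m jog '[[[0,0,0],[0,0,0],0.3],[[0,0,0],[0,0,0],0.6],[[0,0,0],[0,0,0],1],[[0,0,0],[0,0,0],1],[[0,0,0],[0,0,0],1],[[0,0,0],[0,0,0],1],[[0,0,0],[0,0,0],1],[[0,0,0],[0,0,0],1]]'
```

```text
clock: 3.45
position: [407.8, -228.5, 89.0]
ee_rot: [0.734, -0.679, -0.003, 0.002]
contact_force: [-0.9, -0.1, 0.1]
gripper_width: 85.2
grasp_force: 0.0
clock: 3.95
position: [411.0, -229.9, 37.4]
ee_rot: [0.734, -0.679, 0.001, -0.0]
contact_force: [0.1, -0.2, -0.0]
gripper_width: 85.4
grasp_force: 0.0
clock: 4.75
position: [410.1, -230.0, 36.7]
ee_rot: [0.733, -0.68, 0.0, -0.0]
contact_force: [-0.5, -0.4, 5.2]
gripper_width: 21.1
grasp_force: 59.5
```

```bash
python3 -m jog '[[[0,0,0.1],[0,0,0],1],[[0,0,0.3],[0,0,0],1],[[0,0,0.6],[0,0,0],1],[[0,0,0.9],[0,0,0],1],[[0,0,1],[0,0,0],1],[[0,0,1],[0,0,0],1],[[0,0,1],[0,0,0],1],[[0,0,1],[0,0,0],1]]'
python3 - <<'E'
from h import *
s=read_state();print(s["position"],s["ee_rot"],s["contact_force"],s["wrist_torque"],s["gripper_width"])
for n in("wrist","top"):
    d=get_image(n);np.savez(n+"2.npz",**d);cv2.imwrite(f"pics/{n}2.png",d["frame"][...,::-1])
E
```

```text
clock: 5.55
position: [408.5, -229.5, 134.5]
ee_rot: [0.733, -0.68, -0.002, 0.001]
contact_force: [-0.1, -0.4, -5.2]
gripper_width: 21.4
grasp_force: 59.3
[ 408.50825561 -229.49150894  134.45531185] [ 0.73322978 -0.67997775 -0.00187563  0.00091058] [-0.07432441 -0.3566188  -5.23617804] [-0.10898452 -0.0550585  -0.03300711] 21.42750598131212
```

View pics/wrist2.png

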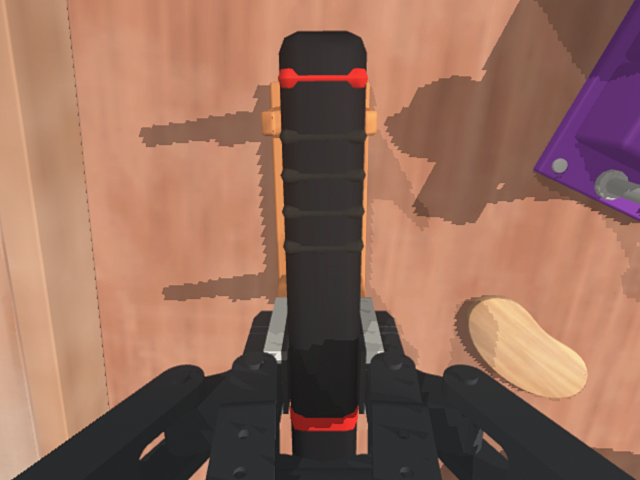

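The wrist view shows the handle held squarely between the pads, its rear end at (322,35), clear of the cradle. Next I check its pitch and the head position.

```bash
cat >> h.py <<'E'
def pitch(d,lo):
    "points of handle above z lo within a window of the top cloud"
    P=cloud(d);return P
E
python3 - <<'E'
from h import *
d=dict(np.load("wrist2.npz"));P=cloud(d)
for v in (50,100,160,230,280): print(P[v,310:335].mean(0).round(1))
d=dict(np.load("top2.npz"));P=cloud(d);f=d["frame"]
k=(P[...,2]>125)&(P[...,2]<185)&(P[...,0]>350)&(P[...,0]<450)&(P[...,1]>-125)&(P[...,1]<-55)
v,u=np.nonzero(k);q=P[k];print(len(q),q.mean(0),np.median(q[:,2]),np.linalg.lstsq(np.c_[q[:,:2]-q[:,:2].mean(0),np.ones(len(q))],q[:,2],rcond=None)[0])
print(cv2.minAreaRect(cast(d,np.c_[u,v],np.median(q[:,2]))[:,:2].astype(np.float32)))
E
```

```text
[ 415.5 -320.1  167.4]
[ 414.6 -308.9  171.9]
[ 413.6 -294.1  167.2]
[ 412.2 -275.2  167.2]
[ 411.2 -262.4  171.6]
0 [nan nan nan] nan [0. 0. 0.]
((0.0, 0.0), (0.0, 0.0), 0.0)<stdin>:6: RuntimeWarning: Mean of empty slice.
  ret = um.true_divide(
  return _methods._mean(a, axis=axis, dtype=dtype,
  ret = ret.dtype.type(ret / rcount)
```

```bash
python3 - <<'E'
from h import *
for n,(a,b,c,e) in dict(top=(150,190,258,310),scene=(198,222,315,350)).items():
    d=dict(np.load(n+"0.npz"));f=d["frame"];P=cloud(d);hsv=cv2.cvtColor(f,cv2.COLOR_RGB2HSV)
    w=np.zeros((480,640),bool);w[a:b,c:e]=1
    br=w&(hsv[...,0]>12)&(hsv[...,0]<32)&(hsv[...,1]>110)&(P[...,2]>85)
    v,u=np.nonzero(br);q=P[br];print(n,"brass",len(u),u.mean(),v.mean(),"cloud mean",q.mean(0).round(1),"cast104",cast(d,[[u.mean(),v.mean()]],104)[0].round(1))
    if n=="top": print("rect@101",cv2.minAreaRect(cast(d,np.c_[u,v],101)[:,:2].astype(np.float32)))
    fl=w&(P[...,2]>88); fl=fl.astype(np.uint8)
    k=max(cv2.findContours(fl,cv2.RETR_EXTERNAL,cv2.CHAIN_APPROX_NONE)[0],key=len).reshape(-1,2)
    if n=="top":
        q=cast(d,k,96)[:,:2];print("flange circ",cv2.minEnclosingCircle(q.astype(np.float32)),cv2.fitEllipse(q.astype(np.float32)))
        g=w&(f.min(2)>95)&(hsv[...,1]<45)|br; v,u=np.nonzero(g)
E
```

```text
top brass 183 281.2950819672131 167.72131147540983 cloud mean [495.7 114.  123.5] cast104 [499.5 116.3 104. ]
rect@101 ((499.9470520019531, 116.18679809570312), (30.386892318725586, 29.630817413330078), 29.47199249267578)
flange circ ((500.2994079589844, 116.67293548583984), 26.464826583862305) ((500.42047119140625, 115.73633575439453), (49.6230583190918, 49.803810119628906), 95.03335571289062)
scene brass 94 330.3085106382979 207.96808510638297 cloud mean [493.9 108.9 105.4] cast104 [496.  111.8 104. ]
```

```bash
python3 -m jog '[[[0.2,0.25,0],[0,0,0.03],1],[[0.4,0.55,0],[0,0,0.06],1],[[0.6,0.9,0],[0,0,0.1],1],[[0.6,0.9,0],[0,0,0.1],1]]' >/dev/null
python3 -m jog '[[[0.2,0.25,0],[0,0,0.03],1],[[0.4,0.55,0],[0,0,0.07],1],[[0.6,0.9,0],[0,0,0.109],1],[[0.6,0.9,0],[0,0,0.109],1]]' >/dev/null
python3 -m jog '[[[0.2,0.25,0],[0,0,0],1],[[0.37,0.48,0],[0,0,0],1],[[0.37,0.48,0],[0,0,0],1],[[0.37,0.48,0],[0,0,0],1],[[0.37,0.48,0],[0,0,0],1],[[0.37,0.48,0],[0,0,0],1]]'
python3 - <<'E'
from h import *
s=read_state();q=s["ee_rot"];print(s["position"],q,2*np.degrees(np.arctan2(q[1],q[0])),s["contact_force"],s["wrist_torque"],s["gripper_width"],s["joints"].round(2))
o=[]
for n in("scene","top"):
    d=get_image(n);np.savez(n+"3.npz",**d);f=d["frame"][...,::-1]
    u,v=(proj(d,[500,116,115])[0]).astype(int);o.append(cv2.resize(f[max(v-40,0):v+40,u-50:u+50],(400,320),interpolation=cv2.INTER_CUBIC));print(n,u,v)
cv2.imwrite("pics/c3.png",np.hstack(o))
E
```

```text
clock: 7.05
position: [566.1, -2.8, 136.0]
ee_rot: [0.863, -0.505, -0.0, 0.0]
contact_force: [0.4, -0.2, -4.1]
gripper_width: 21.2
grasp_force: 60.3
[566.08396159  -2.77630335 135.99375782] [ 8.63200777e-01 -5.04860443e-01 -4.40226376e-04  3.97492955e-04] -60.64418916467233 [ 0.37665599 -0.22063057 -4.09911198] [-0.09620663 -0.04596322  0.04460366] 21.233740284321346 [ 0.28  0.37 -0.27 -0.   -0.93  0.23]
scene 330 203
top 280 166
```

View pics/c3.png

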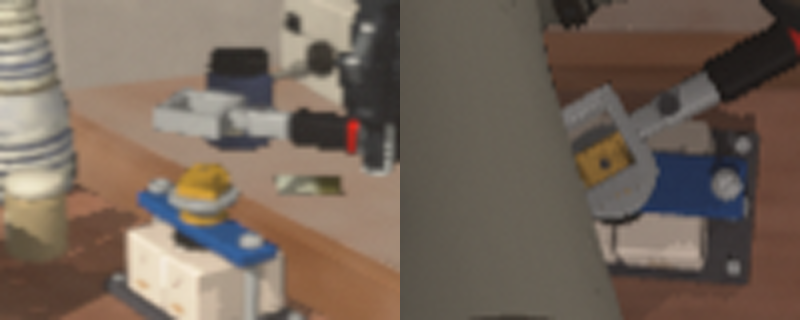

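The crops show the wrench head hanging over the brass square in both views, with the hole edge visible in the top crop at (600,150) beside the arm's forearm. I measure the head against the screw from the top depth.

```bash
python3 - <<'E'
from h import *
d=dict(np.load("top3.npz"));P=cloud(d);f=d["frame"].astype(int)
tcp=np.array([566.1,-2.8]);yaw=np.radians(119.4);D=np.array([np.cos(yaw),np.sin(yaw)]);N=np.array([-D[1],D[0]])
k=(P[...,2]>148)&(P[...,2]<178)&(abs(P[...,0]-500)<60)&(abs(P[...,1]-116)<70)
v,u=np.nonzero(k);q=cast(d,np.c_[u,v],163.5)[:,:2]-tcp;a=q@D;b=q@N
print(len(u),np.median(P[k][:,2]))
for lo in range(75,165,6):
    m=(a>=lo)&(a<lo+6)
    if m.any(): print(lo,m.sum(),b[m].min().round(1),b[m].max().round(1))
g=(b>-24)&(b<-13);print("near edge",np.sort(a[g])[:6],"far",np.sort(a[g])[-5:]);g=(b>12)&(b<24);print(np.sort(a[g])[:6],np.sort(a[g])[-5:])
E
```

```text
499 164.30218583447513
75 28 -8.5 10.0
81 26 -7.9 9.8
87 26 -8.1 9.6
93 26 -8.3 9.2
99 22 -6.9 8.2
105 22 -6.1 7.8
111 61 -25.8 26.9
117 61 -26.0 26.7
123 31 -25.4 27.3
129 33 -25.8 27.1
135 34 -26.0 26.9
141 20 -25.2 26.7
147 13 17.1 27.3
near edge [113.3334715  113.54116106 114.33108799 114.53847743 115.12126222
 115.32846602] far [140.96514404 141.75914603 141.95891169 142.75297428 142.95244192]
[113.00063073 113.20800384 113.41526275 113.99632621 114.20340036
 114.41036048] [149.10212396 149.89542201 150.68896773 150.88581009 151.87596212]
```

```bash
python3 -m jog '[[[0.02,0,-0.1],[0,0,0],1],[[0.02,0,-0.25],[0,0,0],1],[[0.02,0,-0.36],[0,0,0],1],[[0.02,0,-0.40],[0,0,0],1],[[0.02,0,-0.43],[0,0,0],1],[[0.02,0,-0.43],[0,0,0],1]]'
python3 - <<'E'
from h import *
s=read_state();print(s["position"],s["contact_force"],s["wrist_torque"])
E
```

```text
clock: 7.75
position: [568.9, -1.9, 93.1]
ee_rot: [0.863, -0.504, -0.0, 0.0]
contact_force: [-0.4, -0.2, -4.9]
gripper_width: 21.0
grasp_force: 60.3
[568.93551923  -1.92185271  93.0858916 ] [-0.39383981 -0.22801905 -4.86607681] [-0.02711278 -0.07937538 -0.02003677]
```

```bash
python3 -m jog '[[[0,0,-0.03],[0,0,0],1],[[0,0,-0.05],[0,0,0],1],[[0,0,-0.07],[0,0,0],1],[[0,0,-0.07],[0,0,0],1],[[0,0,-0.07],[0,0,0],1]]'
python3 -m jog '[[[0,0,-0.01],[0,0,0],1],[[0,0,-0.02],[0,0,0],1],[[0,0,-0.02],[0,0,0],1],[[0,0,-0.02],[0,0,0],1]]'
python3 - <<'E'
from h import *
s=read_state();print(s["position"],s["contact_force"],s["wrist_torque"])
E
```

```text
clock: 8.25
position: [568.9, -1.8, 86.3]
ee_rot: [0.864, -0.504, 0.0, 0.0]
contact_force: [-0.3, -0.8, -4.6]
gripper_width: 21.2
grasp_force: 60.3
clock: 8.65
position: [568.9, -1.9, 84.3]
ee_rot: [0.863, -0.504, 0.0, 0.0]
contact_force: [-0.4, 0.6, -4.3]
gripper_width: 21.4
grasp_force: 60.3
[568.91692311  -1.88078283  84.26972554] [-0.37852405  0.64916016 -4.32457784] [-0.12476829 -0.01837611  0.04211961]
```

```bash
python3 -m jog '[[[0,0,-0.01],[0,0,0],1],[[0,0,-0.01],[0,0,0],1],[[0,0,-0.01],[0,0,0],1]]'
python3 -m jog '[[[0,0,-0.005],[0,0,0],1],[[0,0,-0.01],[0,0,0],1],[[0,0,-0.01],[0,0,0],1],[[0,0,-0.01],[0,0,0],1]]'
python3 - <<'E'
from h import *
s=read_state();print(s["position"],s["contact_force"],s["wrist_torque"])
E
```

```text
clock: 8.95
position: [569.0, -1.9, 83.6]
ee_rot: [0.864, -0.504, 0.0, -0.0]
contact_force: [0.3, -0.4, -3.1]
gripper_width: 21.3
grasp_force: 60.6
clock: 9.35
position: [569.1, -1.9, 82.7]
ee_rot: [0.864, -0.504, 0.0, -0.0]
contact_force: [-1.3, -0.9, 0.6]
gripper_width: 21.6
grasp_force: 60.9
[569.10589519  -1.89560301  82.73859392] [-1.27145179 -0.8942218   0.63152768] [0.21280052 0.47588975 0.14512852]
```

```bash
python3 - <<'E'
import numpy as np
S=np.array([500,116.2]);r=np.array([569.1,-1.9])-S;R=np.hypot(*r);p=np.arctan2(r[1],r[0])
f=lambda t:R*np.array([np.cos(p-t),np.sin(p-t)])
st=np.arange(0,1.0,.06)
for a,b in zip(st,st[1:]): print(b.round(2),((f(b)-f(a))/100).round(4),"half",((f((a+b)/2)-f(a))/100).round(4))
E
```

```text
0.06 [-0.0721 -0.0393] half [-0.0357 -0.0202]
0.12 [-0.0743 -0.0349] half [-0.0369 -0.018 ]
0.18 [-0.0762 -0.0304] half [-0.0379 -0.0158]
0.24 [-0.0779 -0.0258] half [-0.0388 -0.0135]
0.3 [-0.0793 -0.0211] half [-0.0395 -0.0111]
0.36 [-0.0805 -0.0163] half [-0.0401 -0.0087]
0.42 [-0.0813 -0.0114] half [-0.0406 -0.0063]
0.48 [-0.0818 -0.0065] half [-0.0409 -0.0039]
0.54 [-0.0821 -0.0016] half [-0.041  -0.0014]
0.6 [-0.082   0.0033] half [-0.041   0.0011]
0.66 [-0.0817  0.0082] half [-0.0409  0.0035]
0.72 [-0.081   0.0131] half [-0.0406  0.006 ]
0.78 [-0.0801  0.018 ] half [-0.0402  0.0084]
0.84 [-0.0789  0.0227] half [-0.0396  0.0108]
0.9 [-0.0774  0.0274] half [-0.0389  0.0131]
0.96 [-0.0756  0.032 ] half [-0.038   0.0154]
```

```bash
cat > st.py <<'E'
from h import *
s=read_state();S=np.array([500,116.2]);p=s["position"];F=s["contact_force"];M=s["wrist_torque"];q=s["ee_rot"]
yaw=2*np.arctan2(q[1],q[0])+np.pi            # wrench handle yaw
D=np.array([np.cos(yaw),np.sin(yaw)]);N=np.array([-D[1],D[0]])
piv=p[:2]+D*(104-14.4)
rp=p[:2]-piv;rs=p[:2]-S
print("clk",s["clock"].__round__(2),"pos",p.round(1),"yaw",np.degrees(yaw).round(2),"F",F.round(1),"along/side",(F[:2]@D).round(1),(F[:2]@N).round(1),"M",M.round(2),
 "Tpiv",((rp[0]*F[1]-rp[1]*F[0])/1e3+M[2]).round(2),"Tscrew",((rs[0]*F[1]-rs[1]*F[0])/1e3+M[2]).round(2),"r",np.hypot(*rs).round(1),"phi",np.degrees(np.arctan2(rs[1],rs[0])).round(2))
E
python3 st.py
```

```text
clk 9.35 pos [569.1  -1.9  82.7] yaw 119.43 F [-1.3 -0.9  0.6] along/side -0.2 1.5 M [0.21 0.48 0.15] Tpiv 0.01 Tscrew -0.07 r 136.8 phi -59.67
```

```bash
python3 -m jog '[[[-0.036,-0.02,0],[0,0,-0.0143],1],[[-0.072,-0.039,0],[0,0,-0.0286],1],[[-0.109,-0.057,0],[0,0,-0.043],1],[[-0.146,-0.074,0],[0,0,-0.0573],1],[[-0.146,-0.074,0],[0,0,-0.0573],1],[[-0.146,-0.074,0],[0,0,-0.0573],1]]' >/dev/null; python3 st.py
python3 -m jog '[[[-0.038,-0.016,0],[0,0,-0.0143],1],[[-0.076,-0.03,0],[0,0,-0.0286],1],[[-0.076,-0.03,0],[0,0,-0.0286],1],[[-0.076,-0.03,0],[0,0,-0.0286],1]]' >/dev/null; python3 st.py
```

```text
clk 9.95 pos [553.9 -10.5  82.6] yaw 112.49 F [ 0.6 -6.8  1.6] along/side -6.5 2.1 M [-1.22  0.28  0.47] Tpiv 0.28 Tscrew 0.17 r 137.7 phi -66.94
clk 10.35 pos [546.2 -13.6  82.6] yaw 109.06 F [-0.7 -6.6  2.1] along/side -6.0 2.8 M [-1.42  0.26  0.48] Tpiv 0.23 Tscrew 0.09 r 137.8 phi -70.42
```

```bash
python3 -m jog '[[[-0.037,-0.02,0],[0,0,-0.0143],1],[[-0.075,-0.036,0],[0,0,-0.0286],1],[[-0.075,-0.036,0],[0,0,-0.0286],1],[[-0.075,-0.036,0],[0,0,-0.0286],1]]' >/dev/null; python3 st.py
python3 -m jog '[[[-0.04,-0.012,0],[0,0,-0.0143],1],[[-0.079,-0.021,0],[0,0,-0.0286],1],[[-0.079,-0.021,0],[0,0,-0.0286],1],[[-0.079,-0.021,0],[0,0,-0.0286],1]]' >/dev/null; python3 st.py
```

```text
clk 10.75 pos [538.  -16.9  82.4] yaw 105.63 F [-0.2 -5.8  1.2] along/side -5.5 1.8 M [-0.86  0.57  0.51] Tpiv 0.35 Tscrew 0.26 r 138.4 phi -74.06
clk 11.15 pos [529.9 -19.   82.4] yaw 102.17 F [-2.1 -5.2  1.7] along/side -4.6 3.1 M [-1.03  0.71  0.56] Tpiv 0.28 Tscrew 0.13 r 138.5 phi -77.51
```

```bash
python3 -m jog '[[[-0.04,-0.01,0],[0,0,-0.0143],1],[[-0.08,-0.018,0],[0,0,-0.0286],1],[[-0.08,-0.018,0],[0,0,-0.0286],1],[[-0.08,-0.018,0],[0,0,-0.0286],1]]' >/dev/null; python3 st.py
```

```text
clk 11.55 pos [521.8 -20.6  82.3] yaw 98.73 F [-2.7 -5.1  3.1] along/side -4.6 3.4 M [-0.76  0.73  0.56] Tpiv 0.26 Tscrew 0.09 r 138.6 phi -80.97
```

```bash
python3 -m jog '[[[-0.04,-0.006,0],[0,0,-0.0143],1],[[-0.081,-0.011,0],[0,0,-0.0286],1],[[-0.081,-0.011,0],[0,0,-0.0286],1],[[-0.081,-0.011,0],[0,0,-0.0286],1]]' >/dev/null; python3 st.py
```

```text
clk 11.95 pos [513.5 -21.7  82.3] yaw 95.3 F [-3.2 -4.6  3. ] along/side -4.3 3.6 M [-0.7   0.88  0.54] Tpiv 0.22 Tscrew 0.04 r 138.6 phi -84.41
```

```bash
python3 -m jog '[[[-0.041,-0.005,0],[0,0,-0.0143],1],[[-0.082,-0.007,0.003],[0,0,-0.0286],1],[[-0.082,-0.007,0.003],[0,0,-0.0286],1],[[-0.082,-0.007,0.003],[0,0,-0.0286],1]]' >/dev/null; python3 st.py
```

```text
clk 12.35 pos [505.1 -22.3  82.4] yaw 91.87 F [-2.6 -4.8  1.6] along/side -4.8 2.7 M [-0.7   0.8   0.61] Tpiv 0.36 Tscrew 0.22 r 138.6 phi -87.88
```

```bash
python3 -m jog '[[[-0.041,-0.002,0],[0,0,-0.0143],1],[[-0.082,-0.002,0],[0,0,-0.0286],1],[[-0.082,-0.002,0],[0,0,-0.0286],1],[[-0.082,-0.002,0],[0,0,-0.0286],1]]' >/dev/null; python3 st.py
```

```text
clk 12.75 pos [496.8 -22.5  82.4] yaw 448.43 F [-3.7 -3.6  1.7] along/side -3.7 3.6 M [-0.57  0.94  0.6 ] Tpiv 0.27 Tscrew 0.09 r 138.7 phi -91.33
```

```bash
python3 -m jog '[[[-0.041,0.001,0],[0,0,-0.0143],1],[[-0.082,0.003,0],[0,0,-0.0286],1],[[-0.082,0.003,0],[0,0,-0.0286],1],[[-0.082,0.003,0],[0,0,-0.0286],1]]' >/dev/null; python3 st.py
```

```text
clk 13.15 pos [488.5 -22.1  82.3] yaw 445.0 F [-3.9 -4.   2.9] along/side -4.4 3.5 M [-0.43  0.99  0.56] Tpiv 0.25 Tscrew 0.07 r 138.8 phi -94.76
```

```bash
python3 -m jog '[[[-0.041,0.004,0],[0,0,-0.0143],1],[[-0.082,0.008,0],[0,0,-0.0286],1],[[-0.082,0.008,0],[0,0,-0.0286],1],[[-0.082,0.008,0],[0,0,-0.0286],1]]' >/dev/null; python3 st.py
```

```text
clk 13.55 pos [480.2 -21.2  82.3] yaw 441.58 F [-4.6 -3.   2.3] along/side -3.7 4.1 M [-0.32  1.06  0.63] Tpiv 0.26 Tscrew 0.06 r 138.8 phi -98.19
```

```bash
python3 - <<'E'
from h import *
o=[]
for n in("scene","top"):
    d=get_image(n);np.savez(n+"4.npz",**d);f=d["frame"][...,::-1]
    u,v=(proj(d,[495,85,105])[0]).astype(int);o.append(cv2.resize(f[max(v-30,0):v+30,u-40:u+40],(400,300),interpolation=cv2.INTER_CUBIC))
cv2.imwrite("pics/c4.png",np.hstack(o))
E
```

```text
(no output)
```

View pics/c4.png

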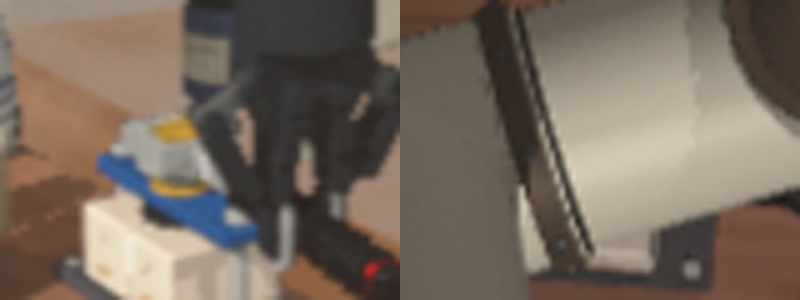

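The scene crop shows the steel block seated on the flange, with the brass top just proud of it at (175,128). The arm hides the top view. I continue turning.

```bash
python3 -m jog '[[[-0.04,0.006,0],[0,0,-0.0143],1],[[-0.081,0.013,0],[0,0,-0.0286],1],[[-0.081,0.013,0],[0,0,-0.0286],1],[[-0.081,0.013,0],[0,0,-0.0286],1]]' >/dev/null; python3 st.py
```

```text
clk 14.05 pos [472.4 -19.9  82.3] yaw 438.21 F [-3.9 -3.3  2.5] along/side -4.0 3.2 M [-0.35  1.03  0.81] Tpiv 0.53 Tscrew 0.37 r 138.9 phi -101.47
```

```bash
python3 -m jog '[[[-0.04,0.008,0],[0,0,-0.0143],1],[[-0.04,0.008,0],[0,0,-0.0143],1],[[-0.04,0.008,0],[0,0,-0.0143],1]]' >/dev/null; python3 st.py
```

```text
clk 14.35 pos [469.  -19.2  82.4] yaw 436.59 F [-2.9 -4.5  1.5] along/side -5.1 1.8 M [-0.64  0.77  1.04] Tpiv 0.88 Tscrew 0.79 r 138.9 phi -102.91
```

```bash
python3 -m jog '[[[-0.035,0.008,0],[0,0,-0.0143],1],[[-0.035,0.008,0],[0,0,-0.0143],1],[[-0.035,0.008,0],[0,0,-0.0143],1]]' >/dev/null; python3 st.py
```

```text
clk 14.65 pos [466.1 -18.4  82.6] yaw 434.95 F [-1.6 -5.7  0.7] along/side -5.9 0.1 M [-1.08  0.36  1.25] Tpiv 1.24 Tscrew 1.22 r 138.8 phi -104.14
```

```bash
python3 -m jog '[[[-0.035,0.009,0],[0,0,-0.019],1],[[-0.035,0.009,0],[0,0,-0.019],1],[[-0.035,0.009,0],[0,0,-0.019],1]]' >/dev/null; python3 st.py
```

```text
clk 14.95 pos [462.6 -17.5  82.6] yaw 432.69 F [-2.2 -5.1  1.3] along/side -5.5 0.6 M [-1.02  0.48  1.3 ] Tpiv 1.24 Tscrew 1.19 r 138.8 phi -105.64
```

```bash
python3 -m jog '[[[-0.02,0.006,0],[0,0,-0.0107],1],[[-0.039,0.012,0],[0,0,-0.0215],1],[[-0.039,0.012,0],[0,0,-0.0215],1],[[-0.039,0.012,0],[0,0,-0.0215],1]]' >/dev/null; python3 st.py
```

```text
clk 15.35 pos [458.6 -16.3  82.5] yaw 430.11 F [-2.6 -4.2  0.4] along/side -4.8 1.0 M [-1.    0.54  1.33] Tpiv 1.24 Tscrew 1.16 r 138.8 phi -107.36
```

```bash
python3 - <<'E'
from h import *
s=read_state();print(s["gripper_width"],s["grasp_force"])
d=get_image("wrist");np.savez("wrist5.npz",**d);cv2.imwrite("pics/w5.png",d["frame"][...,::-1])
for n in("wrist2","wrist5"):
    f=np.load(n+".npz")["frame"];b=f.max(2)<75
    o=[]
    for v in range(95,280,10):
        u=np.nonzero(b[v,240:410])[0]+240
        if len(u): # run containing centre
            c=322;l=c
            while b[v,l-1] or b[v,l-2]: l-=1
            r=c
            while b[v,r+1] or b[v,r+2]: r+=1
            o.append((v,(l+r)/2,r-l))
    print(n,o,np.polyfit([a[0] for a in o],[a[1] for a in o],1))
E
```

```text
21.236082797593742 63.55860471725464
wrist2 [(95, 322.5, 83), (105, 322.5, 83), (115, 322.5, 83), (125, 322.5, 81), (135, 322.5, 85), (145, 322.5, 81), (155, 322.5, 79), (165, 322.5, 79), (175, 322.5, 83), (185, 323.0, 78), (195, 322.5, 77), (205, 323.0, 76), (215, 322.5, 77), (225, 323.0, 76), (235, 322.5, 75), (245, 323.0, 78), (255, 323.0, 74), (265, 322.5, 73), (275, 322.5, 73)] [1.66666667e-03 3.22323246e+02]
wrist5 [(95, 317.5, 83), (105, 317.5, 83), (115, 317.5, 81), (125, 317.5, 81), (135, 318.0, 84), (145, 318.5, 81), (155, 318.5, 79), (165, 318.5, 79), (175, 318.5, 81), (185, 319.5, 77), (195, 319.5, 77), (205, 320.5, 77), (215, 320.0, 76), (225, 320.5, 75), (235, 320.5, 75), (245, 320.0, 78), (255, 321.0, 74), (265, 321.5, 73), (275, 321.5, 73)] [2.41228070e-02 3.14826754e+02]
```

View pics/w5.png

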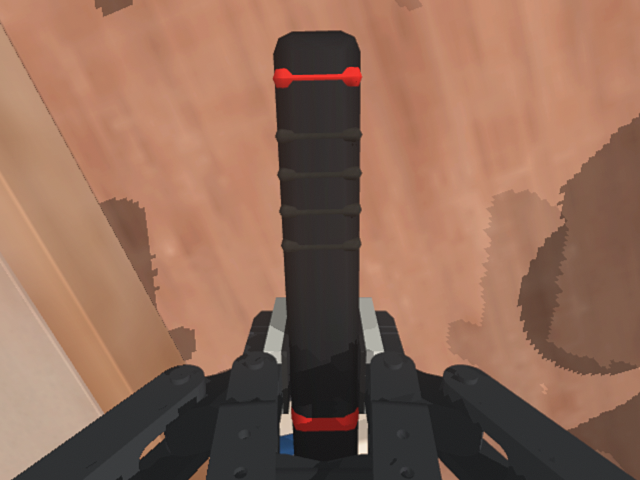

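The wrist view shows the handle held in the pads and leaning about 1.3° relative to the gripper, rear end at (317,35). The torque has sat level at 1.24 N m over about 5° of turn, so the joint has given. I add a little more to be sure of the click.

```bash
python3 -m jog '[[[-0.019,0.007,0],[0,0,-0.009],1],[[-0.037,0.013,0],[0,0,-0.019],1],[[-0.037,0.013,0],[0,0,-0.019],1],[[-0.037,0.013,0],[0,0,-0.019],1]]' >/dev/null; python3 st.py
python3 - <<'E'
from h import *
d=get_image("wrist");np.savez("wrist6.npz",**d);b=d["frame"].max(2)<75;o=[]
for v in range(95,280,10):
    l=r=322
    while b[v,l-1] or b[v,l-2]: l-=1
    while b[v,r+1] or b[v,r+2]: r+=1
    o.append((v,(l+r)/2))
print(np.polyfit(*zip(*o),1))
d=get_image("scene");np.savez("scene6.npz",**d)
E
```

```text
clk 15.8 pos [455.  -15.   82.6] yaw 427.84 F [-1.8 -5.7  1.7] along/side -6.0 -0.5 M [-1.04  0.48  1.36] Tpiv 1.41 Tscrew 1.38 r 138.7 phi -108.93
[2.25438596e-02 3.15092544e+02]
```

The handle follows the gripper (no slip in the grip), the give is about 0.12 rad and the torque is ~1.3 N m, so the wrench has clicked. I back off along the same path to release the spring.

```bash
python3 -m jog '[[[0.037,-0.013,0],[0,0,0.019],1],[[0.076,-0.025,0],[0,0,0.0405],1],[[0.111,-0.034,0],[0,0,0.0595],1],[[0.146,-0.042,0],[0,0,0.0738],1],[[0.186,-0.05,0],[0,0,0.0881],1],[[0.227,-0.057,0],[0,0,0.102],1],[[0.267,-0.063,0],[0,0,0.1167],1],[[0.267,-0.063,0],[0,0,0.1167],1],[[0.267,-0.063,0],[0,0,0.1167],1]]' >/dev/null; python3 st.py
python3 -m jog '[[[0.041,-0.004,0],[0,0,0.0143],1],[[0.041,-0.004,0],[0,0,0.0143],1],[[0.041,-0.004,0],[0,0,0.0143],1]]' >/dev/null; python3 st.py
```

```text
clk 16.8 pos [481.  -20.9  82.3] yaw 441.59 F [-3.9 -2.   1.9] along/side -2.5 3.6 M [-0.05  1.14  0.69] Tpiv 0.36 Tscrew 0.18 r 138.4 phi -97.89
clk 17.1 pos [485.6 -21.1  82.3] yaw 443.31 F [-5.1 -1.5  1.3] along/side -2.1 4.9 M [0.16 1.19 0.74] Tpiv 0.3 Tscrew 0.06 r 138.1 phi -96.0
```

```bash
python3 -m jog '[[[0,-0.005,0],[0,0,0.01],1],[[0,-0.005,0],[0,0,0.01],1],[[0,-0.005,0],[0,0,0.01],1]]' >/dev/null; python3 st.py
```

```text
clk 17.4 pos [487.3 -21.2  82.8] yaw 444.52 F [-0.3  0.1  0.4] along/side 0.0 0.3 M [0.42 0.27 0.09] Tpiv 0.06 Tscrew 0.04 r 138.0 phi -95.27
```

Free of load, so I lift straight up.

```bash
python3 -m jog '[[[0,0,0.04],[0,0,0],1],[[0,0,0.08],[0,0,0],1],[[0,0,0.12],[0,0,0],1],[[0,0,0.12],[0,0,0],1]]' >/dev/null; python3 st.py
python3 -m jog '[[[0,0,0.1],[0,0,0],1],[[0,0,0.25],[0,0,0],1],[[0,0,0.42],[0,0,0],1],[[0,0,0.42],[0,0,0],1],[[0,0,0.42],[0,0,0],1]]' >/dev/null; python3 st.py
python3 - <<'E'
from h import *
o=[]
for n in("wrist","scene","top"):
    d=get_image(n);np.savez(n+"7.npz",**d);f=d["frame"][...,::-1]
    if n!="wrist":
        u,v=(proj(d,[500,116,120])[0]).astype(int);o.append(cv2.resize(f[max(v-40,0):v+40,u-50:u+50],(400,320),interpolation=cv2.INTER_CUBIC))
cv2.imwrite("pics/c7.png",np.hstack(o))
d=np.load("wrist7.npz");b=d["frame"].max(2)<75;o=[]
for v in range(95,280,10):
    l=r=322
    while b[v,l-1] or b[v,l-2]: l-=1
    while b[v,r+1] or b[v,r+2]: r+=1
    o.append((v,(l+r)/2))
print(np.polyfit(*zip(*o),1))
P=cloud(dict(d));print([P[v,305:330].mean(0).round(1) for v in (50,160,230)])
# rear red band rows, for slip along handle
hsv=cv2.cvtColor(d["frame"],cv2.COLOR_RGB2HSV);r2=np.load("wrist2.npz")["frame"]
for f in (r2,d["frame"]):
    h=cv2.cvtColor(f,cv2.COLOR_RGB2HSV);m=((h[...,0]<6)|(h[...,0]>174))&(h[...,1]>190)&(h[...,2]>120);m[120:]=0;v,u=np.nonzero(m);print(u.mean(),v.mean())
E
```

```text
clk 17.8 pos [487.  -21.5  95.1] yaw 444.57 F [-0.1  0.4 -4. ] along/side 0.4 0.1 M [-0.13  0.02  0.03] Tpiv 0.01 Tscrew 0.01 r 138.3 phi -95.41
clk 18.3 pos [486.3 -21.5 136.7] yaw 444.55 F [-0.5  0.1 -4.9] along/side 0.0 0.5 M [-0.1   0.08  0.01] Tpiv -0.03 Tscrew -0.05 r 138.4 phi -95.67
[3.85964912e-03 3.22075439e+02]
[array([ 478.9, -112.1,  169.5]), array([481.5, -86.1, 169.5]), array([483.1, -68.8, 174.1])]
322.3706293706294 77.53613053613054
322.83863368669023 77.20848056537102
```

View pics/c7.png

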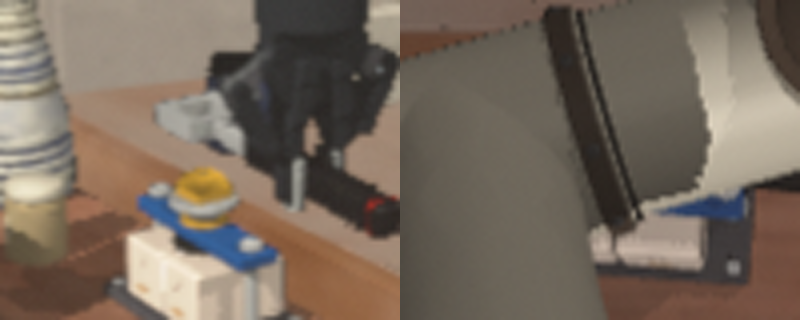

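The scene crop shows the wrench lifted clear at (190,115) and the brass square left turned. The wrist data show the grip unchanged. Now back to above the cradle.

```bash
python3 -m jog '[[[-0.1,-0.25,0],[0,0,0.02],1],[[-0.2,-0.55,0],[0,0,0.05],1],[[-0.35,-0.9,0],[0,0,0.081],1],[[-0.35,-0.9,0],[0,0,0.081],1]]' >/dev/null
python3 -m jog '[[[-0.1,-0.25,0],[0,0,0],1],[[-0.2,-0.55,0],[0,0,0],1],[[-0.35,-0.9,0],[0,0,0],1],[[-0.35,-0.9,0],[0,0,0],1]]' >/dev/null
python3 -m jog '[[[-0.06,-0.2,0],[0,0,0],1],[[-0.06,-0.28,0],[0,0,0],1],[[-0.06,-0.28,0],[0,0,0],1],[[-0.06,-0.28,0],[0,0,0],1],[[-0.06,-0.28,0],[0,0,0],1],[[-0.06,-0.28,0],[0,0,0],1]]' >/dev/null; python3 st.py
```

```text
clk 19.85 pos [ 410.7 -229.   136.6] yaw 94.35 F [-0.6 -0.4 -4.7] along/side -0.3 0.6 M [-0.06 -0.02 -0.04] Tpiv -0.1 Tscrew -0.2 r 356.6 phi -104.5
```

```bash
python3 -m jog '[[[-0.005,-0.008,-0.3],[0,0,0],1],[[-0.005,-0.008,-0.6],[0,0,0],1],[[-0.005,-0.008,-0.8],[0,0,0],1],[[-0.005,-0.008,-0.9],[0,0,0],1],[[-0.005,-0.008,-0.95],[0,0,0],1],[[-0.005,-0.008,-0.97],[0,0,0],1],[[-0.005,-0.008,-0.97],[0,0,0],1],[[-0.005,-0.008,-0.97],[0,0,0],1]]' >/dev/null; python3 st.py
python3 -m jog '[[[0,0,-0.01],[0,0,0],1],[[0,0,-0.018],[0,0,0],1],[[0,0,-0.018],[0,0,0],1],[[0,0,-0.018],[0,0,0],1]]' >/dev/null; python3 st.py
```

```text
clk 20.65 pos [ 410.8 -230.5   40.5] yaw 94.31 F [-0.2 -0.4 -3.3] along/side -0.3 0.3 M [-0.11  0.05 -0.01] Tpiv -0.03 Tscrew -0.06 r 358.0 phi -104.43
clk 21.05 pos [ 410.  -230.4   37.9] yaw 94.29 F [-0.3 -0.5 -4.4] along/side -0.5 0.3 M [-0.06  0.03 -0.03] Tpiv -0.06 Tscrew -0.09 r 358.1 phi -104.55
```

```bash
python3 -m jog '[[[0,0,-0.006],[0,0,0],1],[[0,0,-0.012],[0,0,0],1],[[0,0,-0.012],[0,0,0],1],[[0,0,-0.012],[0,0,0],1]]' >/dev/null; python3 st.py
```

```text
clk 21.45 pos [ 410.  -230.4   36.7] yaw 94.3 F [-0.5  0.5 -1.9] along/side 0.6 0.5 M [ 0.05  0.15 -0.08] Tpiv -0.12 Tscrew -0.3 r 358.1 phi -104.55
```

Touching the notch floors, so I open gently, then rise straight up and look.

```bash
python3 -m jog '[[[0,0,-0.005],[0,0,0],1],[[0,0,-0.005],[0,0,0],0.4],[[0,0,-0.005],[0,0,0],0.2],[[0,0,-0.005],[0,0,0],0],[[0,0,-0.005],[0,0,0],-0.5],[[0,0,-0.005],[0,0,0],-1],[[0,0,-0.005],[0,0,0],-1],[[0,0,-0.005],[0,0,0],-1],[[0,0,-0.005],[0,0,0],-1]]'
python3 -m jog '[[[0,0,0.1],[0,0,0],-1],[[0,0,0.3],[0,0,0],-1],[[0,0,0.6],[0,0,0],-1],[[0,0,0.95],[0,0,0],-1],[[0,0,0.95],[0,0,0],-1]]'
python3 -m jog '[[[0,0.1,0.3],[0,0,0],-1],[[0,0.1,0.55],[0,0,0],-1],[[0,0.05,0.55],[0,0,0],-1],[[0,0.05,0.55],[0,0,0],-1],[[0,0.05,0.55],[0,0,0],-1]]'
python3 - <<'E'
from h import *
for n in("wrist","top"):
    d=get_image(n);np.savez(n+"8.npz",**d)
    if n=="wrist": w=d
cv2.imwrite("pics/w8.png",w["frame"][...,::-1])
d=w;f=d["frame"]
bl=((f.max(2)<75)).astype(np.uint8);bl[:50]=0;bl[308:]=0;bl[:,:296]=0;bl[:,350:]=0
n,l,s,c=cv2.connectedComponentsWithStats(cv2.morphologyEx(bl,cv2.MORPH_CLOSE,np.ones((9,9))))
i=1+s[1:,4].argmax();v,u=np.nonzero(l==i);q=cast(d,np.c_[u,v],69)[:,:2]
P=cloud(d);print(s[i],cv2.minAreaRect(q.astype(np.float32)),np.median(P[100:290:20,318:328,2],axis=1).round(1))
a=dict(np.load("top0.npz"));b=dict(np.load("top8.npz"))
for n,(u0,u1,v0,v1) in dict(mug=(185,247,230,285),jar=(190,222,170,207)).items():
    print(n,np.abs(a["frame"][v0:v1,u0:u1].astype(int)-b["frame"][v0:v1,u0:u1]).mean(),np.abs(a["range_z"][v0:v1,u0:u1]-b["range_z"][v0:v1,u0:u1]).mean())
# screw yaw
hsv=cv2.cvtColor(b["frame"],cv2.COLOR_RGB2HSV);m=(hsv[...,0]>12)&(hsv[...,0]<32)&(hsv[...,1]>110);z=np.zeros_like(m);z[152:186,262:305]=1
v,u=np.nonzero(m&z);print("screw",cv2.minAreaRect(cast(b,np.c_[u,v],101)[:,:2].astype(np.float32)))
E
```

```text
clock: 22.35
position: [410.0, -230.4, 36.1]
ee_rot: [0.733, -0.68, -0.0, 0.0]
contact_force: [-0.5, 0.3, 0.3]
gripper_width: 85.5
grasp_force: 0.0
clock: 22.85
position: [413.3, -231.3, 136.4]
ee_rot: [0.734, -0.68, 0.005, -0.003]
contact_force: [-0.3, -0.4, 0.1]
gripper_width: 85.4
grasp_force: 0.0
clock: 23.35
position: [409.1, -225.2, 185.1]
ee_rot: [0.733, -0.68, -0.001, 0.0]
contact_force: [-0.7, -0.8, 0.2]
gripper_width: 85.6
grasp_force: 0.0
[ 303   55   37  253 8412] ((411.0810546875, -245.94223022460938), (21.21062469482422, 158.19761657714844), 4.524224281311035) [70.1 69.5 69.3 69.6 70.1 69.4 69.4 69.5 69.9 69.6]
mug 4.806549364613881 10.838339
jar 17.305743243243242 15.044381
screw ((500.5579528808594, 116.23043060302734), (28.38912582397461, 28.309005737304688), 0.09678371995687485)
```

View pics/w8.png

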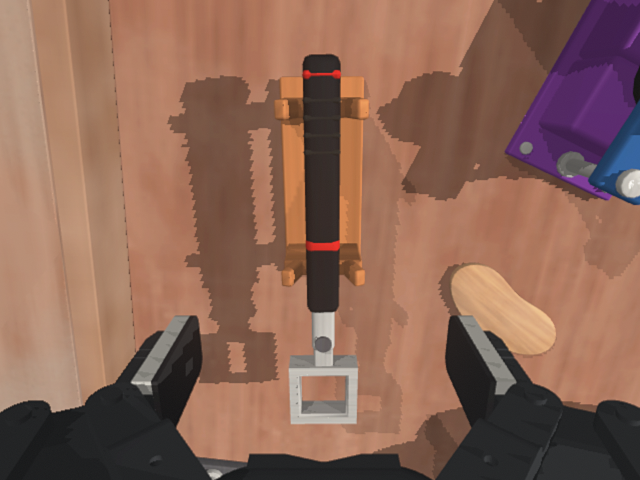

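The wrist view shows the wrench back in both notches, level at 69.5 mm, handle (322,55)–(323,310), head at (323,390). The screw now reads 0°, turned 0.51 rad. A quick check of the mug and jar, then I hand in.

```bash
python3 - <<'E'
from h import *
for n in("top0","top8"):
    d=dict(np.load(n+".npz"));P=cloud(d)
    for o,(u0,u1,v0,v1,z) in dict(mug=(185,247,230,285,80),jar=(190,222,170,207,50)).items():
        q=P[v0:v1,u0:u1].reshape(-1,3);q=q[(q[:,2]>z)&(q[:,2]<110)];print(n,o,len(q),np.median(q,axis=0).round(1))
s=read_state();print(s["clock"],s["contact_force"].round(1))
E
```

```text
top0 mug 525 [317.6 276.9  86.7]
top0 jar 358 [461.5 289.2  61.6]
top8 mug 505 [317.6 276.3  86.9]
top8 jar 350 [461.4 289.1  61.6]
23.45 [0.8 0.4 0.5]
```

```bash
python3 -c "
from bench import job_done
print(job_done())"
```

```text
the job is handed in; nothing more can be done
None
```

The screw is tight (turned about 0.51 rad), the wrench clicked at an estimated 0.12 rad of give and is back in both cradle notches, the mug and jar have not moved, and the job was handed in at 23 s.

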